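Test the sprung lid of the tablet bin

ROBOT

A 6-joint arm with a two-finger parallel gripper is mounted at the origin on the work surface. World frame = base frame: x ahead of the robot, y to its left, z up, the work surface at z = 0. Lengths are in mm, angles in degrees, forces in N, time in s.
With the tool pointing down it reaches from about 325 to 925 mm from the base axis. Payload 3.1 kg.
Tool frame: the origin (TCP) lies at the very end of the fingers, on their centre line; the grasp point (between the pads) lies grasp_offset behind it (grasp_offset is the distance from the TCP to the grasp point, in mm); z points along the fingers, y is the line along which they close (so a half turn about z gives the same grasp; the last joint's range is limited). The gripper opens to 85 mm and grips with 20 to 120 N. Pads are 22 mm wide; open, the fingers measure 114 mm over their backs; the gripper's body (76 mm by 85 mm) begins 54 mm behind the grasp point. The pads swing forward as they close: fully open they stand 13 mm farther back than shut.
Start: joints at [-79.939, 12.427, 92.441, -0, 75.132, -6.429], TCP at [177.423, -599.3, 231.3] pointing down, gripper open.
Joint ranges: [-157.48, 157.48], [-44.54, 120.13], [17.64, 146.25], [-64.5, 244.5], [7.68, 150.69], [-147.95, 147.95]. Speed limits (degrees/s): [159.86, 159.86, 180, 180, 180, 180].

INTERFACE

Orientations are given as [roll, pitch, yaw] about the fixed x, y, z axes, in that order (R = Rz(yaw) Ry(pitch) Rx(roll)).
In Python, from station import * gives the robot as it stands. Calls block until the motion is done:
- goto(position, orientation): joint-space move of the TCP to a pose.
- move_l(position, attitude=None, speed=150): straight line of the TCP; attitude=None keeps the orientation; speed is the mean speed in mm/s.
- move_j(angles): joint-space move.
- grip(opening, squeeze=None): finger opening in mm; squeeze is the grip in N (None keeps the last); returns when the fingers have stopped.
- wait(seconds).
- solve_ik(position, orientation): joint angles nearest the present ones, or None.
- get_obs(): the state.
- get_image(name): name is "scene" or "top" or "wrist"; returns the picture (420x560x3 uint8, red, green, blue); there is no depth.
- get_calibration(name): a dict with "fx", "fy", "cx", "cy" (pixels), "R" (3x3) and "t" (3): a world point X has camera coordinates R X + t; the wrist camera has in their place "mount" (4x4, takes a point from camera to tool coordinates, whose origin is the TCP and whose axes are the flange's). Camera axes: x right, y down, z forward; pixel columns grow to the right and rows downward; lengths in mm; the calibration is good to about 2 mm. A picture is of the moment at which its call begins: read the wrist's pose just before it. get_calibration takes no time and is no camera call.
A pose or a line that the arm cannot do raises Unreachable and nothing moves.
- sign_off(): hands the job in; it is judged then, once.
Trained networks look in the newest picture that a camera, given by its name, has taken for a name from the list of things; names that differ only in an ending like _2 or _b are one class to them, and where a whole thing is asked for, a point or a joint stands for the part that bears it (a point fixed in the world has none). Each returns a list of dicts, best first, with "score" (0 to 1); they miss things now and then, are a little off and sometimes report something else, mostly with a low value. They report only what shows in the picture. A call takes as long as a camera call. They do not tell look-alikes from the thing itself.
- spot_in(name, camera): "extent" ([centre column, centre row, width, height] in pixels, round what is visible of it).
- regions_of(name, camera): "region" (420x560 bool, what is visible of it) and "extent" ([centre column, centre row, width, height] in pixels, round what is visible of it).
The state is a dict: "t": time; "joint_pos": joint angles; "qvel": joint speeds; "effort": joint torques, N m; "tcp_pos": TCP position; "ee_rot": TCP orientation; "wrist_force": force on the tool from outside, world axes, zero at the start; "moment": the same for the moment, N m; "grip_width": finger opening in mm; "grip_force": force on a finger pad.
Only numpy, scipy, OpenCV 4.12 (cv2) and the standard library are available. Lean on these libraries where they do the work, as an engineer would, in place of code of your own. Each camera call takes 0.05 s, during which the arm holds its last target. There are 200 camera calls.

TASK

Take the orange tub off the lid of the blue dishwasher-tablet bin and stand it upright in the white tray. Then test the lid spring: keeping the lid in hand the whole way, so that it never flies open or slams shut, raise it by its red bar clearly past its balance point (55 degrees open), ease it back and hold it still about 10 degrees below that point, at 45 degrees. Finish while the fingers are still holding the lid there, and leave the blue bottle in the tray and the brush on the cork board where they are.

Things in the scene. Friction and masses are not known exactly. Their poses are not given: they have to be found in the camera images.
- bin: Blue open-topped bin, fixed to the counter, 170 mm deep (x) by 240 mm wide (y) by 110 mm high, with a hinged steel lid. Origin: centre of its underside; x axis from the handle side to the hinge side, z up. The closed lid's top face is level, 118 mm above the counter.
- lid (a joint): Opening angle of the bin's lid in rad: 0 closed (level), 1.4 at its stop. A torsion spring carries part of the weight: below the balance point, 0.96 rad (55 degrees), the lid falls shut if let go; above it the spring throws it open to the stop. Lifting it takes about 1.4 N at the bar when closed, less further up, none at the balance point; the hinge has almost no friction.
- lid_handle (a point): Middle of the lid's red round bar handle, 12 mm thick and 110 mm long, parallel to the hinge, 218 mm from the hinge axis in the lid's mid-plane and 114 mm above the counter when closed. It stands 45 mm in front of the panel's edge on two black arms 10 mm thick at its ends, so a finger passes on either side of it and the bar can turn between the fingers. Axes turn with the lid: x towards the hinge, y along the bar.
- lid_hinge (a point): Middle of the hinge axis of the flat steel lid (172 mm from hinge to front edge, 246 mm wide, 8 mm thick, 0.9 kg), 85 mm to +x of the bin's origin and 114 mm above the counter; the axis runs along the bin's y. As the lid opens, the bar rises and swings towards the bin's +x. Axes turn with the lid: -x towards the bar.
- tub: Orange round tub with a paper band and a white cap, 60 mm across, 84 mm high (the cap is the top 18 mm, 57 mm across), 0.2 to 0.4 kg, standing loose on the closed lid. Origin: centre of its underside; z up its axis.
- tray: White tray, fixed to the counter, 220 mm (x) by 160 mm (y), walls 30 mm high and 5 mm thick, floor 5 mm thick. Origin: centre of its underside. It lies to the robot's left or right. The blue bottle stands in its far (+x) half, so the free space for the tub is its near (-x) half, about 50 mm to -x of the origin.
- rinse: Blue bottle with a red cap standing loose in the far half of the tray, 52 mm across, 160 mm high. Origin: centre of its underside. To be left alone.
- board: Cork board fixed on the counter on the side away from the tray, 200 by 150 by 12 mm. Origin: centre of its underside.
- brush: Scrubbing brush lying loose on the cork board along the board's x, about 200 mm long. Origin under its length. To be left alone.
Mind the look-alikes: they are no part of the job. There is more than one size of the tub; the one meant has the size given above.

How it is judged:
By the outcome, as a careful person would: the job done as asked, in the order asked, and still so for the second after the job is handed in, while the arm keeps its last pose, push and grip.
It also fails if it takes over 61 s, if anything falls off the work surface, if the arm or the gripper's body presses on something with over 40 N, if the wrist force passes 120 N, or if a joint passes its speed limit or range.

## Working session

There is one attempt and no reset: what is moved stays moved. The work goes in short steps, each a Python script; the robot and the scene stay as the last script left them, time stands still between calls to the robot, and variables do not carry over. Pictures are saved under pics/ and viewed, at most 13 in all, crops included, and the job is handed in when it is done.

```bash
mkdir -p pics; ls
python3 - <<'E'
from station import *
import cv2,numpy as np
o=get_obs();print(o)
for c in("scene","top"):
    im=get_image(c);cv2.imwrite(f"pics/{c}0.png",im[:,:,::-1]);k=get_calibration(c);print(c,k)
    for n in("tub","lid","lid_handle","tray","bin","rinse","board"):
        print(n,[(round(d["score"],2),np.round(d["extent"]).tolist()) for d in spot_in(n,c)][:4])
print(get_calibration("wrist"))
print(globals().get("grasp_offset"))
E
```

```text
pics
{'t': 0.0, 'joint_pos': array([-7.99388047e+01,  1.24786777e+01,  9.25290103e+01,  3.10655596e-04,
        7.51317668e+01, -6.43081956e+00]), 'qvel': array([-0.02184641,  0.11176648, -0.06540078, -0.09432239,  0.01030148,
       -0.00234392]), 'effort': array([-7.94247753e-04, -3.96851027e+01, -3.03850901e+01, -2.17561587e-04,
        9.63474886e-03,  1.22140446e-05]), 'tcp_pos': array([ 177.28158402, -598.47599649,  229.94263915]), 'ee_rot': array([-1.79861456e+02, -1.59175774e-02,  1.64919155e+01]), 'wrist_force': array([ 0.20711767,  0.1047481 , -1.21962878]), 'moment': array([ 0.0346194 ,  0.04689204, -0.06407254]), 'grip_force': 0.0, 'grip_width': 85.55839944824008}
scene {'fx': 434.707530082183, 'fy': 434.707530082183, 'cx': 277.44091679598375, 'cy': 212.3919380386069, 'R': array([[ 0.48793908,  0.87262751, -0.02089713],
       [ 0.53993266, -0.32054696, -0.77828167],
       [-0.68584851,  0.368471  , -0.62756748]]), 't': array([-295.1385911 , -218.41713463, 1485.14879989])}
tub [(0.93, [264.0, 180.0, 25.0, 40.0]), (0.63, [271.0, 210.0, 27.0, 47.0]), (0.6, [309.0, 293.0, 3
[... 738 characters left out ...]
0.0])]
lid_handle [(0.69, [276.0, 223.0, 126.0, 113.0])]
tray [(0.72, [286.0, 200.0, 35.0, 45.0]), (0.57, [126.0, 280.0, 83.0, 107.0])]
bin []
rinse [(0.9, [110.0, 244.0, 48.0, 28.0])]
board [(0.89, [424.0, 247.0, 81.0, 88.0])]
{'fx': 374.9019975884192, 'fy': 374.9019975884192, 'cx': 285.17030814780736, 'cy': 213.63812410970542, 'mount': array([[-2.69362277e-04, -9.48013623e-01, -3.18229630e-01,
         8.12592781e+01],
       [ 9.99999914e-01, -1.54948774e-04, -3.84843816e-04,
        -7.01660325e-04],
       [ 3.15527889e-04, -3.18229706e-01,  9.48013584e-01,
        -1.44091414e+02],
       [ 0.00000000e+00,  0.00000000e+00,  0.00000000e+00,
         1.00000000e+00]])}
18.700000000000003
```

View pics/scene0.png

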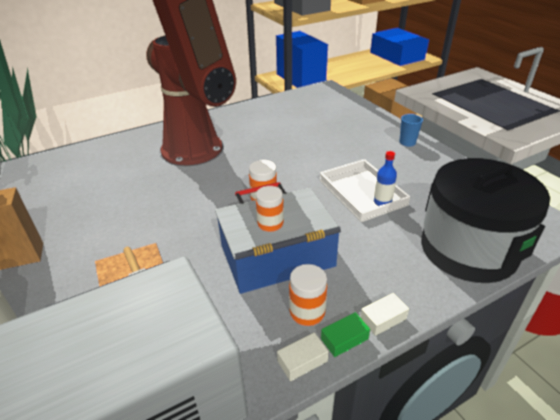

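View pics/top0.png

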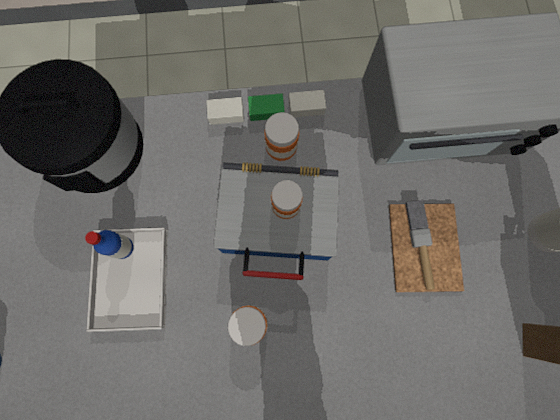

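The top view shows the meant tub on the lid at (286,199), with look-alike tubs at (282,137) and (247,325). The red bar runs from (244,275) to (302,277). The tray spans (88..164, 230..331), with the bottle at its far end.

```bash
cat > h.py <<'E'
from station import *
import cv2,numpy as np
from scipy.spatial.transform import Rotation as Rn
def bp(c,u,v,z):
    k=get_calibration(c)
    if "R" in k: R,t=k["R"],k["t"]; 
    else:
        o=get_obs();T=np.eye(4);T[:3,:3]=Rn.from_euler("xyz",o["ee_rot"],degrees=True).as_matrix();T[:3,3]=o["tcp_pos"]
        M=np.linalg.inv(T@k["mount"]);R,t=M[:3,:3],M[:3,3]
    C=-R.T@t; d=R.T@np.array([(u-k["cx"])/k["fx"],(v-k["cy"])/k["fy"],1]); return C+d*(z-C[2])/d[2]
def redbar(c,box=None):
    im=get_image(c).astype(int);m=((im[:,:,0]>90)&(im[:,:,1]<60)&(im[:,:,2]<60)).astype(np.uint8)
    if box: b=np.zeros_like(m);b[box[1]:box[3],box[0]:box[2]]=1;m*=b
    n,l,s,ce=cv2.connectedComponentsWithStats(m);i=1+np.argmax(s[1:,4])
    r=cv2.minAreaRect(np.argwhere(l==i)[:,::-1].astype(np.float32));p=cv2.boxPoints(r)
    e=sorted([(np.linalg.norm(p[j]-p[(j+1)%4]),j) for j in range(4)])[:2]
    return [(p[j]+p[(j+1)%4])/2 for _,j in e]
E
python3 - <<'E'
from h import *
np.set_printoptions(precision=1,suppress=True)
for c,b in(("top",(225,260,325,295)),("scene",(225,170,295,210))):
    e=redbar(c,b); q=[bp(c,*p,114) for p in e];print(c,e,q,(q[0]+q[1])/2,np.linalg.norm(q[0]-q[1]))
print("hinge",bp("top",222,166,118),bp("top",339,173,118))
print("lidfront",bp("top",216,250,118),bp("top",332,257,118))
for p in((91,231),(164,230),(162,328),(88,331)):print("tray",bp("top",*p,30))
im=get_image("top");
for d in regions_of("tub","top"):
    m=d["region"]; w=(m&(im.min(2)>120)); print(d["extent"],d["score"])
k=cv2.resize(im[150:300,200:360],None,fx=5,fy=4,interpolation=cv2.INTER_CUBIC);cv2.imwrite("pics/crop1.png",k[:,:,::-1])
print("captop",bp("top",286.5,194,202),"base",bp("top",286,206,118))
print("nearTub",bp("top",247,327,84), bp("top",247,327,110))
E
```

```text
top [array([243. , 272.5], dtype=float32), array([302.1, 276.4], dtype=float32)] [array([480.1,  79.2, 114. ]), array([461.7, -36.6, 114. ])] [470.9  21.3 114. ] 117.24870829215405
scene [array([258.3, 188.2], dtype=float32), array([236.2, 193.7], dtype=float32)] [array([469.1,  23.1, 114. ]), array([461.7, -35.1, 114. ])] [465.4  -6.  114. ] 58.724197702825194
hinge [704.  106.3 118. ] [ 666.  -135.4  118. ]
lidfront [529.  129.2 118. ] [494.  -99.5 118. ]
tray [609.4 419.1  30. ]
tray [596.6 255.4  30. ]
tray [385.1 266.1  30. ]
tray [393.3 423.3  30. ]
[249.7, 323.2, 39.6, 39.1] 0.76
[286.6, 199.4, 33.9, 41.1] 0.7
[279.6, 137.9, 35.2, 46.9] 0.6
[275.4, 224.8, 126.1, 114.8] 0.58
captop [608.8 -17.9 202. ] base [606.  -18.7 118. ]
nearTub [374.   81.4  84. ] [375.5  79.4 110. ]
```

View pics/crop1.png

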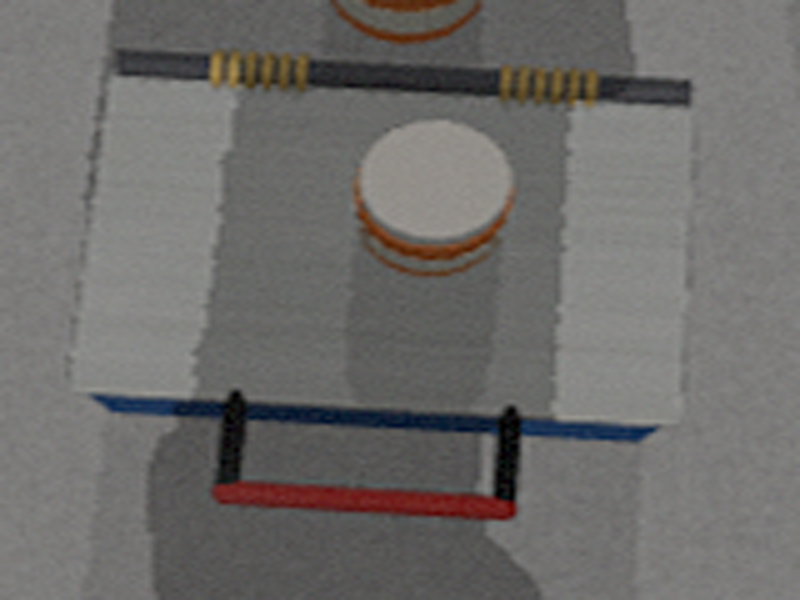

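Run:
```python
from h import *
np.set_printoptions(precision=1,suppress=True)
goto([605,-19,320],[180,0,171]);o=get_obs();print(o["t"],o["tcp_pos"],o["ee_rot"])
im=get_image("wrist");print([(d["score"],d["extent"]) for d in spot_in("tub","wrist")])
cv2.imwrite("pics/w1.png",im[:,:,::-1])
```

```text
3.5667 [604.9 -19.9 319.8] [-180.    -0.   170.9]
[(0.85, [303.5, 312.0, 63.4, 94.0]), (0.76, [287.8, 198.9, 80.2, 93.1])]
```

View pics/w1.png

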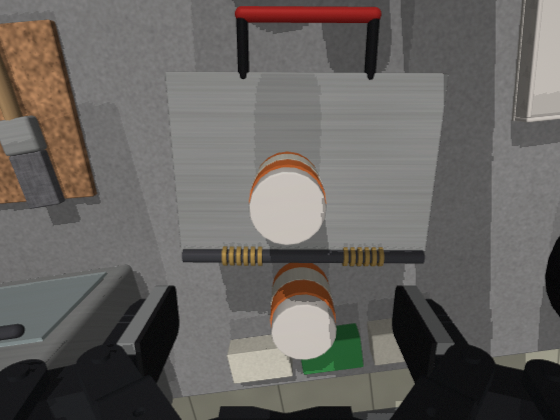

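The wrist view shows the tub's cap at about (288,208), the bar ends at (237,13) and (381,13), and the hinge line at row 256.

Run:
```python
from h import *
np.set_printoptions(precision=1,suppress=True)
c=bp("wrist",288,208,202);print("cap",c,"base",bp("wrist",288,181,118))
a,b=bp("wrist",238,14,114),bp("wrist",380,14,114);print("bar",a,b,(a+b)/2,np.linalg.norm(a-b))
print("hinge",(bp("wrist",183,256,116)+bp("wrist",424,257,116))/2)
p=(c+[606,-20,202])/2
move_l([p[0],p[1],142]);
f=get_obs()["wrist_force"]
grip(45,40);o=get_obs();print(o["t"],f,o["wrist_force"],o["grip_width"],o["grip_force"])
move_l([p[0],p[1],290]);o=get_obs();print(o["wrist_force"],o["grip_width"])
goto([447,343,230],[180,0,178]);o=get_obs();print(o["t"],o["tcp_pos"],o["grip_width"])
im=get_image("top");cv2.imwrite("pics/t2.png",im[:,:,::-1])
```

```text
cap [606.2 -18.2 202. ] base [606.  -17.6 118. ]
bar [459.2 -36.7 114. ] [477.9  80.5 114. ] [468.6  21.9 114. ] 118.66400094853972
hinge [686.6 -14.3 116. ]
5.3667 [-0.3  0.7  0.2] [-1.2  1.2  4.7] 58.791305489533045 38.49866509437561
[-0.3 -0.9 -3.9] 58.58721301604239
7.9833 [448.  342.3 230.3] 58.9739262219804
```

View pics/t2.png

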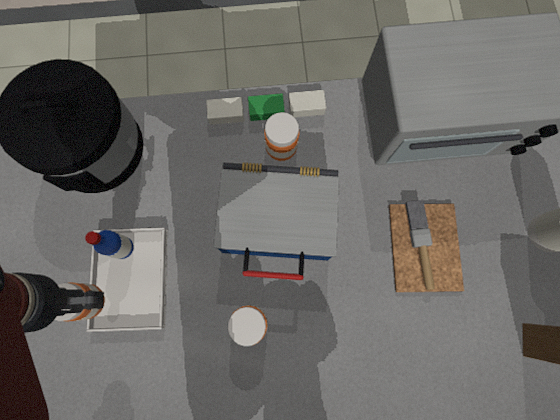

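The tub is held over the tray, and the offset in this view is perspective. The tray outline and the bottle are unchanged. Next I lower it, release and check.

Run:
```python
from h import *
np.set_printoptions(precision=1,suppress=True)
k=get_calibration("top");x=k["R"]@[447,343,5]+k["t"];print("px",k["fx"]*x[0]/x[2]+k["cx"],k["fy"]*x[1]/x[2]+k["cy"])
move_l([447,343,60]);move_l([447,343,33],speed=40);f0=get_obs()["wrist_force"]
z=33
while z>26:
    z-=1.5;move_l([447,343,z],speed=30);f=get_obs()["wrist_force"]
    if f[2]-f0[2]>3:break
print(z,f0,f)
grip(85);move_l([447,343,170],speed=200)
goto([468,23,260],[180,0,81]);o=get_obs();print(o["t"],o["tcp_pos"],o["ee_rot"],o["joint_pos"],o["wrist_force"])
im=get_image("top");cv2.imwrite("pics/t3.png",im[:,:,::-1])
w=get_image("wrist");cv2.imwrite("pics/w3.png",np.ascontiguousarray(w[:,:,::-1]))
```

```text
px 129.75035066253952 301.61801252442893
30.0 [-0.2  0.3 -3.4] [-0.4  0.6  0.7]
13.1333 [467.6  23.5 259. ] [-179.9   -0.    81.1] [ -5.7  -8.6 111.    0.   77.6   3.2] [-0.3  0.4  0.1]
```

View pics/t3.png

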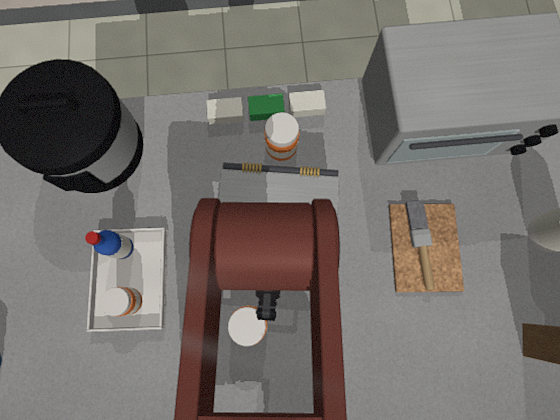

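View pics/w3.png

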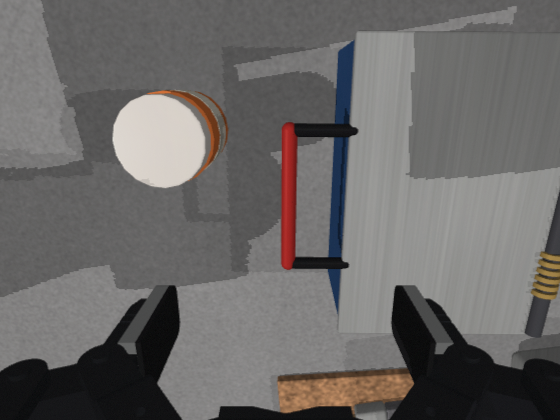

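The tub stands upright in the tray's near half at (122,302). In the wrist view the bar runs from (290,123) to (288,268) and is nearly centred between the fingers.

Run:
```python
from h import *
np.set_printoptions(precision=1,suppress=True)
m=(bp("wrist",289.5,125,114)+bp("wrist",288.5,266,114))/2;print("bar",m)
p=(m[:2]*2+[470.9,21.3]+[468.6,21.9])/4
grip(36);move_l([*p,150]);
f0=get_obs()["wrist_force"];move_l([*p,96],speed=80);f1=get_obs()["wrist_force"]
grip(8,20);wait(.3);o=get_obs();print(p,o["t"],f0,f1,o["wrist_force"],o["grip_width"],o["grip_force"],o["tcp_pos"])
im=get_image("wrist");cv2.imwrite("pics/w4.png",im[:,:,::-1])
```

```text
bar [469.4  19.9 114. ]
[469.6  20.8] 16.1083 [ 0.6 -0.7 -0.1] [0.3 0.2 0.3] [-3.3  0.3  4.2] 10.946771836899892 21.883655190467834 [469.6  20.8  96.3]
```

View pics/w4.png

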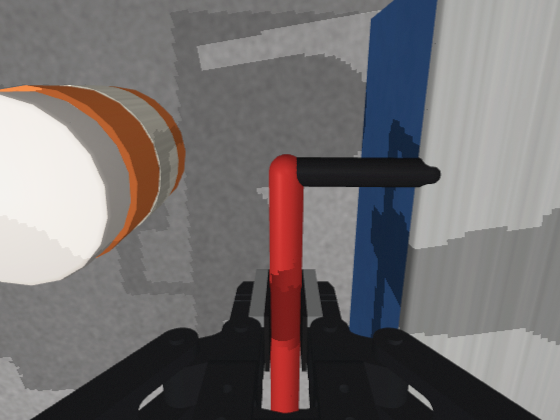

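The bar is held between the pads. I'll raise the lid along the arc, watching the forces.

```bash
cat > arc.py <<'E'
from h import *
ex=np.array([np.cos(np.radians(-9)),np.sin(np.radians(-9)),0]);P0=np.array([469.6,20.8,96.])
def P(th): t=np.radians(th);return P0+218*((1-np.cos(t))*ex+np.array([0,0,np.sin(t)]))
def run(a,b,n,v=60):
    for th in np.linspace(a,b,n+1)[1:]:
        move_l(P(th),speed=v);o=get_obs();print(round(th,1),round(o["t"],2),o["wrist_force"],round(o["grip_width"],1),round(o["grip_force"]),o["tcp_pos"]-P(th))
        if np.linalg.norm(o["wrist_force"])>30:print("STOP");return
E
python3 - <<'E'
from arc import *
np.set_printoptions(precision=1,suppress=True)
run(0,24,4)
im=get_image("scene");cv2.imwrite("pics/s5.png",im[:,:,::-1])
E
```

```text
6.0 16.69 [-0.4  0.1 -1.1] 11.1 21 [-0.2  0.  -0. ]
12.0 17.23 [-2.9  0.7 -1.5] 11.1 21 [-0.4  0.   0. ]
18.0 17.76 [-4.9  0.6 -0.3] 10.6 21 [-0.6  0.   0.8]
24.0 18.29 [-7.4  0.1  1.9] 11.3 21 [-0.8  0.   1.3]
```

View pics/s5.png

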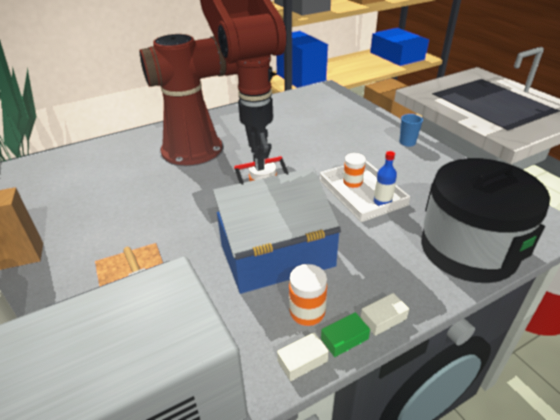

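```bash
cat >> arc.py <<'E'
def run2(a,b,n,off,v=60):
    for th in np.linspace(a,b,n+1)[1:]:
        t=np.radians(th);r=-np.cos(t)*ex+np.array([0,0,np.sin(t)])
        move_l(P(th)+off*r,speed=v);o=get_obs();f=o["wrist_force"];fr=f@r
        print(round(th,1),round(o["t"],2),f,"fr",round(fr,1),"off",round(off,2),o["tcp_pos"]-P(th),round(o["grip_width"],1))
        if np.linalg.norm(f)>30:print("STOP");break
        off+=np.clip(fr/15,-.8,.8)
    return off
E
python3 - <<'E'
from arc import *
np.set_printoptions(precision=1,suppress=True)
print(run2(24,63,8,0.5))
for c in("scene","top"):
    im=get_image(c);cv2.imwrite(f"pics/{c}6.png",im[:,:,::-1])
E
```

```text
28.9 18.8 [-7.   0.2  1.7] fr 6.9 off 0.5 [-0.9 -0.   2.1] 11.1
33.8 19.26 [-7.6  1.3  2.6] fr 7.9 off 0.96 [-0.8 -0.1  2.9] 11.0
38.6 19.72 [-6.9  0.2  3.6] fr 7.6 off 1.48 [-0.6 -0.2  3.8] 11.0
43.5 20.18 [-6.1  0.2  4.6] fr 7.5 off 1.99 [-0.4 -0.3  4.8] 11.0
48.4 20.63 [-4.9 -1.1  3.8] fr 5.9 off 2.49 [-0.1 -0.4  5.6] 10.9
53.2 21.1 [-4.4 -1.3  6.3] fr 7.5 off 2.89 [-0.2 -0.5  5.9] 11.1
58.1 21.57 [-5.9 -1.7  6.8] fr 8.7 off 3.39 [-1.1 -0.4  4.9] 11.1
63.0 22.03 [-4.3 -3.7  6. ] fr 7.0 off 3.97 [-1.6 -0.4  4.4] 11.5
4.437655666498697
```

View pics/scene6.png

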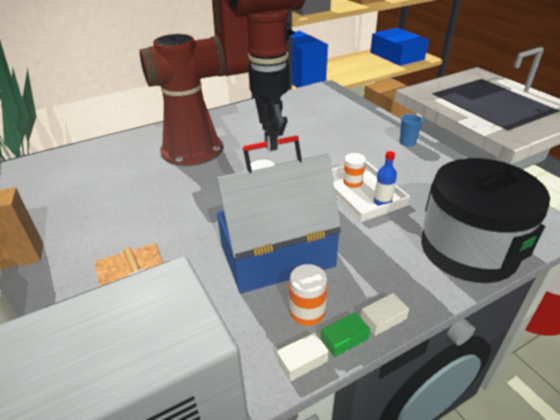

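Scene view: the bar is still in the fingers, with ends near (244,148) and (299,139), and the lid is well open. I'll estimate the angle from the bar-end pixels.

```bash
cat > ang.py <<'E'
from arc import *
from scipy.optimize import least_squares
H=np.array([685.3,-13.8,114.]);ey=np.array([-ex[1],ex[0],0])
def ang(im):  # im RGB; fit lid angle so the bar ends project on the red mask's ends
    k=get_calibration("scene");i=im.astype(int)
    m=((i[:,:,0]>100)&(i[:,:,1]<70)&(i[:,:,2]<70));b=np.zeros_like(m);b[120:205,230:312]=1
    yx=np.argwhere(m&b);x=yx[:,1]
    e=[yx[x<=x.min()+4].mean(0)[::-1],yx[x>=x.max()-4].mean(0)[::-1]]
    def pr(q):
        t=np.radians(q[0]);c=H+218*(-np.cos(t)*ex+np.array([0,0,np.sin(t)]))
        out=[]
        for s in(-57,57):
            X=k["R"]@(c+s*ey)+k["t"];out+=[k["fx"]*X[0]/X[2]+k["cx"],k["fy"]*X[1]/X[2]+k["cy"]]
        return np.array(out)
    f=least_squares(lambda q:pr(q)-np.array(e).ravel(),[30.]);return f.x[0],np.round(f.fun,1),np.round(e,1).tolist()
E
python3 - <<'E'
from ang import *
for n in("scene0","s5","scene6"):print(n,ang(cv2.imread(f"pics/{n}.png")[:,:,::-1]))
o=get_obs();g=o["tcp_pos"]+[0,0,18.7];d=g-H;print(np.degrees(np.arctan2(d[2],-(d@ex))),np.hypot(d[2],d@ex))
E
```

```text
scene0 (np.float64(0.35124769498203884), array([-2.7,  0.6,  2. , -0.4]), [[238.4, 192.6], [276.6, 183.8]])
s5 (np.float64(23.68729700859554), array([-2.3,  0.8,  1.9, -0.5]), [[237.1, 167.1], [278.7, 158.6]])
scene6 (np.float64(61.92733896585332), array([-1.7,  0.5,  1.1, -0.4]), [[245.4, 148.1], [294.9, 138.3]])
63.0718491750973 223.42499623369835
```

Run:
```python
from ang import *
np.set_printoptions(precision=1,suppress=True)
off=run2(63,67,1,4.4,40);wait(.3);print(ang(get_image("scene")))
off=run2(67,45.3,6,off,40);wait(.5);o=get_obs();print(o["t"],off,o["wrist_force"],o["grip_width"],o["grip_force"])
im=get_image("scene");print(ang(im))
g=o["tcp_pos"]+[0,0,18.7];d=g-H;print(np.degrees(np.arctan2(d[2],-(d@ex))),np.hypot(d[2],d@ex))
```

```text
67.0 22.68 [-3.4 -5.3  4. ] fr 4.7 off 4.4 [-1.8 -0.4  4.1] 11.2
(np.float64(65.59430771083466), array([-2.1,  0.3,  1.5, -0.8]), [[247.4, 148.5], [296.9, 138.8]])
63.4 23.52 [-1.3 -4.8  3. ] fr 2.9 off 4.71 [-2.  -0.3  3.8] 11.4
59.8 24.02 [-0.3 -5.3  0.6] fr 0.3 off 4.91 [-2.7 -0.   3.3] 11.2
56.2 24.52 [ 0.8 -6.1  0.3] fr -0.7 off 4.92 [-3.3  0.2  3. ] 10.7
52.5 25.02 [ 0.  -4.2 -0. ] fr -0.4 off 4.88 [-3.6  0.4  2.8] 11.2
48.9 25.52 [-0.2 -4.4 -1.1] fr -1.2 off 4.85 [-4.1  0.5  2.4] 10.7
45.3 26.02 [-0.5 -5.1 -0.9] fr -0.8 off 4.77 [-4.   0.6  2.3] 11.1
26.525 4.718783022623264 [ 0.3 -4.6 -1. ] 11.184968957753407 19.705748856067657
(np.float64(43.734975440780666), array([-2.3,  0.6,  1.8, -0.2]), [[240.1, 152.6], [284.9, 143.4]])
45.064930529004045 223.30461628175834
```

Run:
```python
from ang import *
np.set_printoptions(precision=1,suppress=True)
run2(45.3,46.4,1,4.7,20);wait(.6);o=get_obs();print(o["t"],o["wrist_force"],o["grip_width"],o["grip_force"],np.abs(o["qvel"]).max())
im=get_image("scene");print(ang(im));w=get_image("wrist")
d=o["tcp_pos"]-H;print(np.degrees(np.arccos(-(d@ex)/218)))
cv2.imwrite("pics/fin.png",np.hstack([cv2.resize(im[100:300,190:430],(400,333)),cv2.resize(w,(400,333))])[:,:,::-1])
```

```text
46.4 26.94 [-0.2 -5.1 -0.9] fr -1.1 off 4.7 [-3.9  0.5  2.6] 11.1
27.5417 [ 0.7 -5.7 -1. ] 10.799451408907723 19.742578268051147 0.059948460212027925
(np.float64(45.15823152923659), array([-2. ,  0.8,  1.5, -0.5]), [[240.2, 151.7], [285.8, 143.0]])
44.75037209362549
```

View pics/fin.png

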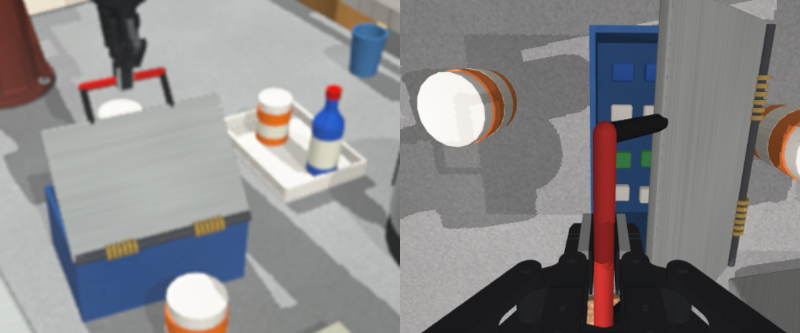

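The picture shows the bar still between the pads with the lid at about 45°. The tub and bottle stand in the tray, so I'm handing in.

```bash
python3 -c "
from station import *
print(sign_off())"
```

```text
the job is handed in; nothing more can be done
None
```

The orange tub stands upright in the tray; the lid was raised to about 66°, eased back, and was being held still at about 45° when I handed the job in at about 28 s, with the bottle left untouched and the arm never going near the brush (last seen in place after the tub was set down).

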